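# Lock the plating turntable

### The job

Lock the plating turntable with the closed dish left on it: push the finger stud round until the slot in the disc lines up with the lock bar, then push the bar's thumb tab until the bar is fully home in the slot. Do not lift the dish or shift it off its place between the pegs, and leave the bottles and the stack of dishes alone.

Things in the scene. Friction and masses are not known exactly. Their poses are not given: they have to be found in the camera images.
- turntable: Hand-turned plating turntable with a heavy dark cast base, fixed on the bench. Origin: on the disc's axis at bench height; z up. The lock (bracket, guide strap, bar) stands on its -x side, from 85 to 146 mm from the axis; its +x axis is the direction in which the bar is pushed in, towards the disc's axis. The disc turns on top: 85 mm radius, 8 mm thick, its top face 54 mm above the bench. The lock's guide strap (96 to 110 mm from the axis, 34 mm wide) is 60 mm high.
- lock_disc (a joint): Angle of the bare-metal slotted locking disc about the vertical axis, rad, counter-clockwise from above positive. 0 (or any whole turn) is the slot in line with the bar. It turns without end either way, has no spring, drags lightly (about 1 N at the stud) and stays where it is left. One slot, 16 mm wide and 26 mm deep, is cut in from its rim.
- lock_bar (a joint): Travel of the lock bar, m: 0 drawn out, 0.028 fully home, where the tab stops against the guide strap. Steel flat 12 mm wide and 8 mm thick, level with the disc, with a half-round nose, which lies 6 mm off the disc's rim when drawn out and reaches 22 mm into the slot when home. No spring; it slides with about 2 N and stays where it is left. It strikes the disc's solid rim at 0.006 unless the slot is in line to within a few millimetres.
- slot (a point): Middle of the slot's mouth, on the disc's rim (85 mm from the axis), at the disc's top face. Turns with the disc.
- gate (a point): Fixed point on the turntable at the place where slot lies when the slot is in line with the bar (85 mm from the axis, on the bar's line, 54 mm above the bench).
- stud (a point): Centre of the top of the finger stud, an upright black pillar 12 mm in diameter (14 mm at its top 6 mm) and 24 mm tall, standing on the disc 70 mm from its axis, directly opposite the slot; its top is 78 mm above the bench. Turns with the disc.
- tab (a point): Centre of the outer face of the bar's upright thumb tab, the face to push on, 67 mm above the bench. The tab is a steel plate 26 mm wide, 26 mm tall (54 to 80 mm above the bench) and 8 mm thick, at the outer end of the bar; the face is 146 mm from the disc's axis when the bar is out and nothing stands behind it.
- dish: Closed petri dish, 90 mm in diameter, 15 mm tall, loose on the middle of the disc between three steel pegs 6 mm tall (46.5 to 52.5 mm from the axis) with 1.5 mm play; it turns along with the disc. Origin: centre of its underside (54 mm above the bench).
- dish_stack: Four closed petri dishes in a stack, 90 mm in diameter, 60 mm tall, standing on the bench beyond the turntable. Origin: centre of the underside.
- wash_bottle: White wash bottle with a yellow cap and spout, 52 mm in diameter, 118 mm tall to the top of its cap, with a thin spout above it to 150 mm, standing on the bench. Origin: centre of the underside.
- media_bottle: Clear glass media bottle with a cap, 56 mm in diameter, 105 mm tall, standing on the bench. Origin: centre of the underside.
Things that resemble listed ones, but are neither listed nor needed, are in the scene too. There is more than one size of the dish; the one meant has the size given above. What is shaped like the turntable but red is not meant.

How it is judged:
By the outcome, as a careful person would: the job done as asked, in the order asked, and still so for the second after the job is handed in, with the robot touching nothing.
It also fails if it takes over 64 s, if anything falls off the work surface, if the arm or the gripper's body presses on something with over 40 N, if the wrist force passes 120 N, or if a joint passes its speed limit or range.

### The arm

A 6-joint arm with a two-finger parallel gripper is mounted at the origin on the work surface. World frame = base frame: x ahead of the robot, y to its left, z up, the work surface at z = 0. Lengths are in m, angles in rad, forces in N, time in s.
With the tool pointing down it reaches from about 0.3 to 0.875 m from the base axis. Payload 6.4 kg.
Tool frame: the origin (TCP) lies between the finger pads; the fingertips stand 11 mm ahead of it and the grasp point (between the pads) lies 8 mm behind it (ctrl.tcp_to_tips is the y of the fingertips in the tool frame, in m); y points along the fingers, x is the direction in which the jaws open and shut, and the axes are right-handed (so a half turn about y gives the same grasp; the last joint's range is limited). The gripper opens to 85 mm and grips with 20 to 120 N. Pads are 22 mm wide; open, the fingers measure 114 mm over their backs; the gripper's body (76 mm by 85 mm) begins 54 mm behind the grasp point. The pads swing forward as they close: fully open they stand 13 mm farther back than shut.
Start: joints at [1.073, 0.181, 1.607, -0, 1.354, -0.206], TCP at [0.165, 0.551, 0.242] pointing down, gripper open.
Joint ranges: [-2.99, 2.99], [-0.89, 2.07], [0.3, 2.58], [-1.14, 4.28], [0, 2.63], [-3.12, 3.12]. Speed limits (rad/s): [2.57, 2.57, 3.01, 3.14, 3.14, 3.14].

### API

Orientations are given as a unit quaternion [w, x, y, z].
In Python, from bench import ctrl gives the robot as it stands.
- The arm moves only by the tool apply_moves, never from a script. Its argument "plan" is text: rows parted by semicolons, each of 7 numbers parted by spaces: the shift along the tool's x, y, z each as a share of 0.05 m, from -1 to 1, then the turn, a rotation vector about the tool's x, y, z each as a share of 0.12 rad, from -1 to 1, then the opening, from 0 (shut) to 1 (fully open). In form: dx dy dz wx wy wz claw; .... A call has exactly 5 rows; each row shifts and turns the commanded pose from where the row before left it, along the tool's axes as they then stand; what a row does not reach is not made up. A row lasts 1/10 s, in which the tool goes at most 50 mm and 8.59 degrees, less where a joint would pass 70% of its speed; a pose out of reach is approached as far as the arm can. A call with a number of a shift or a turn outside -1 to 1 is refused whole. A call with a gripper value outside its range is refused whole. The fingers move at their own pace and stop on an object; the grip force is fixed at half the most. Time passes only in rows, so rows that do not move let the fingers close, or fill a call up. It gives the time, the measured TCP pose, the force and the opening at its end, in the units of the state.
- ctrl.get_obs(): the state, without advancing time (a new reading comes with each control period).
- ctrl.camera(name): name is "side" or "top" or "wrist"; returns the picture (420x560x3 uint8, red, green, blue); there is no depth.
- ctrl.get_calibration(name): a dict with "intrinsics" (3x3 intrinsics, pixels), "R" (3x3) and "t" (3): a world point X has camera coordinates R X + t. Camera axes: x right, y down, z forward; pixel columns grow to the right and rows downward; lengths in m; the calibration is good to about 2 mm. A picture is of the moment at which its call begins: read the wrist's pose just before it. get_calibration takes no time and is no camera call; for the wrist camera it gives the pose at the moment of the call.
- ctrl.hand_in(): hands the job in, once; it reports no verdict.
Trained networks look in the newest picture that a camera, given by its name, has taken for a name from the list of things; names that differ only in an ending like _2 or _b are one class to them, and where a whole thing is asked for, a point or a joint stands for the part that bears it (a point fixed in the world has none). Each returns a list of dicts, best first, with "score" (0 to 1); they miss things now and then, are a little off and sometimes report something else, mostly with a low value. They report only what shows in the picture. A call takes as long as a camera call. They do not tell look-alikes from the thing itself.
- ctrl.recognise(camera, target): "point" ([x, y, z] in m, in world coordinates, good to about 4 mm: the middle of the surface that is visible of it).
The state is a dict: "time_s": time; "q": joint angles; "dq": joint speeds; "joint_efforts": joint torques, N m; "eef_pos": TCP position; "eef_rot": TCP orientation; "wrist_force": force on the tool from outside, world axes, zero at the start; "torque": the same for the moment, N m; "opening": opening from 0.0 (shut) to 1.0 (fully open).
Only numpy, scipy, OpenCV 4.12 (cv2) and the standard library are available. Lean on these libraries where they do the work, as an engineer would, in place of code of your own. Each camera call takes 0.05 s, during which the arm holds its last target.

## Working session

There is one attempt and no reset: what is moved stays moved. The work goes in short steps, Python scripts to look and compute and a tool call to move; the robot and the scene stay as the last step left them, time stands still between calls to the robot, and variables do not carry over. Pictures are saved under pics/ and viewed, and the job is handed in when it is done.

Besides the shell and the picture viewer there is one more tool, called as name(argument=value, ...), one argument or row to a line, values as JSON. apply_moves: Moves the arm, as the interface text tells. Shift numbers are shares of 0.05 m and turn numbers shares of 0.12 rad, none past 1 either way. Its arguments: {"type":"object","properties":{"plan":{"type":"string"}},"required":["plan"]}

```bash
ls; mkdir -p pics
python3 - <<'E'
from bench import ctrl
import cv2
o=ctrl.get_obs()
print(o)
for n in ("top","side"):
    im=ctrl.camera(n); cv2.imwrite(f"pics/{n}0.png",im[:,:,::-1])
    c=ctrl.get_calibration(n); print(n,c)
    for t in ("turntable","slot","stud","tab","dish","wash_bottle","media_bottle","dish_stack"):
        print(n,t,[(round(d["score"],2),[round(float(v),3) for v in d["point"]]) for d in ctrl.recognise(n,t)])
E
```

```text
pics
{'time_s': 0.0, 'q': array([ 1.07270065e+00,  1.81579723e-01,  1.60800872e+00, -3.78196655e-06,
        1.35381330e+00, -2.06339652e-01]), 'dq': array([ 1.11035956e-03, -8.30409695e-05, -4.73019413e-04,  1.82234742e-03,
       -7.64595169e-04,  1.47401370e-03]), 'joint_efforts': array([ 7.93967865e-04, -4.44890070e+01, -3.51328611e+01, -6.02810883e-05,
        9.12238058e-03, -1.57332920e-05]), 'eef_pos': array([0.16513195, 0.55021322, 0.24136205]), 'eef_rot': array([-0.56709984,  0.56763918,  0.42142882, -0.42258879]), 'wrist_force': array([ 0.25772575,  0.0403981 , -0.24835172]), 'torque': array([ 0.02413063, -0.01645317, -0.01142763]), 'opening': 1.0020703951363268}
top {'intrinsics': array([[536.56921517,   0.        , 270.94157656],
       [  0.        , 536.56921517, 212.34077452],
       [  0.        ,   0.        ,   1.        ]]), 'R': array([[-0.02353795, -0.99971928, -0.00270615],
       [-0.9788308 ,  0.02359647, -0.20330634],
       [ 0.20331313, -0.00213655, -0.97911144]]), 't': array([0.02893714, 0.61365235, 1.02408102])}
top turntable [(0.96, [0.589, -0.006, 0.05
[... 848 characters left out ...]
77, -0.72027191],
       [ 0.17217896,  0.69968069, -0.6933984 ]]), 't': array([-0.58740469,  0.19643559,  0.83478303])}
side turntable [(0.94, [0.591, -0.051, 0.049]), (0.44, [0.512, 0.062, 0.057]), (0.32, [0.708, 0.288, 0.069])]
side slot [(0.95, [0.6, -0.051, 0.054]), (0.71, [0.429, -0.295, 0.056])]
side stud [(0.59, [0.428, -0.296, 0.052]), (0.19, [0.606, -0.047, 0.056])]
side tab [(0.75, [0.304, -0.232, 0.057]), (0.56, [0.517, 0.062, 0.057])]
side dish [(0.89, [0.397, 0.04, 0.022]), (0.69, [0.61, -0.032, 0.07])]
side wash_bottle [(0.61, [0.709, 0.282, 0.069]), (0.58, [0.516, 0.062, 0.055])]
side media_bottle [(0.76, [0.678, -0.29, 0.068])]
side dish_stack [(0.64, [0.772, -0.011, 0.06])]
```

View pics/top0.png

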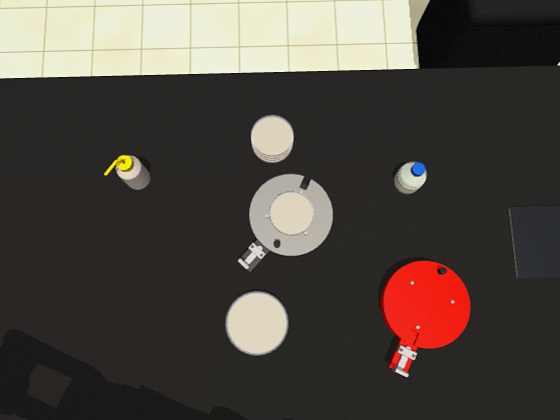

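View pics/side0.png

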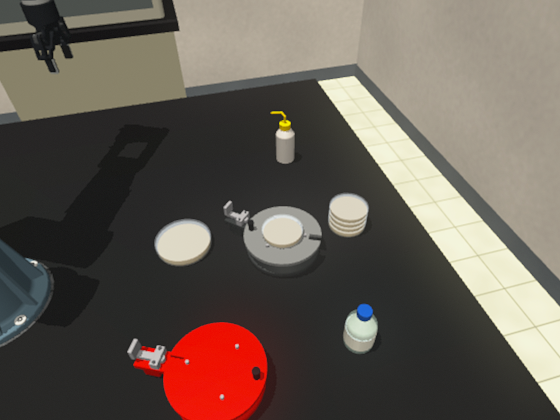

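Run:
```python
import cv2
im=cv2.imread("pics/top0.png"); cv2.imwrite("pics/topc.png",cv2.resize(im[140:310,180:380],None,fx=4,fy=3.5,interpolation=cv2.INTER_CUBIC)[:600])
im=cv2.imread("pics/side0.png"); cv2.imwrite("pics/sidec.png",cv2.resize(im[120:300,180:380],None,fx=4,fy=3.3,interpolation=cv2.INTER_CUBIC)[:600])
```

```text
(no output)
```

View pics/topc.png

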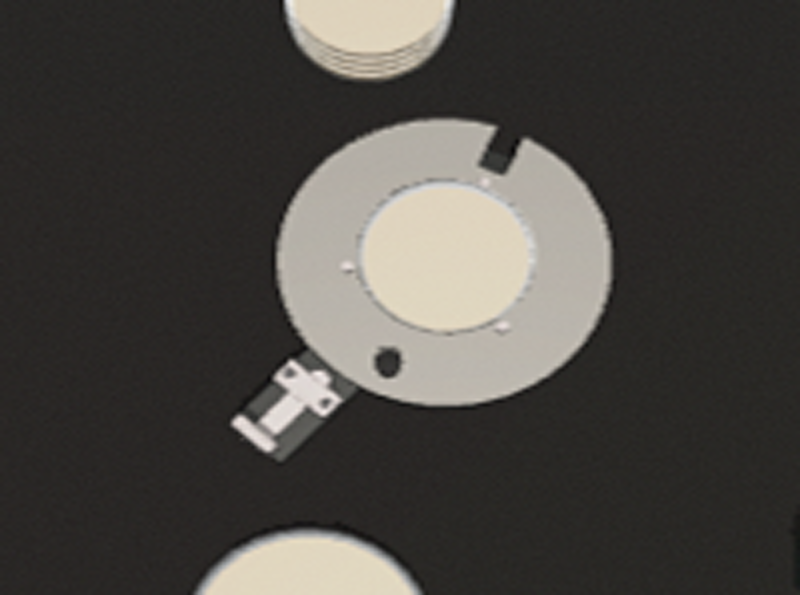

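View pics/sidec.png

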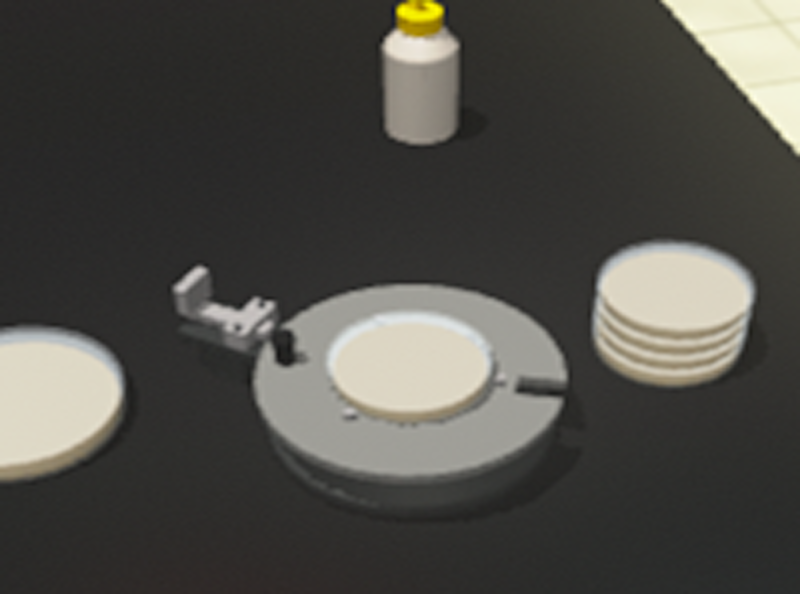

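The picture shows two turntables. The grey one is centred at top px (291,215), with the dish on it, the stud at (277,242), the slot at (308,177) and the tab at (244,264). The red one, at (427,304), is a decoy. The grey one fits the description because it isn't red and carries the dish, and the crop confirms it. The 120 mm dish at (257,323) is another look-alike. Next I'll measure precisely.

```bash
cat > h.py <<'E'
import numpy as np, cv2
def ray(c,uv,z):
    K,R,t=c["intrinsics"],c["R"],c["t"]
    d=R.T@np.linalg.solve(K,[uv[0],uv[1],1.]); o=-R.T@t
    return o+d*(z-o[2])/d[2]
def proj(c,X):
    p=c["intrinsics"]@(c["R"]@np.asarray(X,float)+c["t"]); return p[:2]/p[2]
E
python3 - <<'E'
from bench import ctrl
from h import *
for n,roi in (("top",(240,165,345,265)),("side",(238,200,330,280))):
    im=cv2.imread(f"pics/{n}0.png"); c=ctrl.get_calibration(n)
    hsv=cv2.cvtColor(im,cv2.COLOR_BGR2HSV)
    m=np.zeros(im.shape[:2],np.uint8); x0,y0,x1,y1=roi
    thr=110
    m[y0:y1,x0:x1]=(hsv[y0:y1,x0:x1,2]>thr)*255
    m=cv2.morphologyEx(m,cv2.MORPH_OPEN,np.ones((9,9)))
    cs,_=cv2.findContours(m,cv2.RETR_EXTERNAL,cv2.CHAIN_APPROX_NONE)
    k=max(cs,key=cv2.contourArea)[:,0,:]
    P=np.array([ray(c,p,.054)[:2] for p in k])
    ctr=P.mean(0);
    for it in range(30):
        r=np.linalg.norm(P-ctr,axis=1); s=np.abs(r-.085)<.006
        A=np.c_[2*P[s],np.ones(s.sum())]; b=(P[s]**2).sum(1); x=np.linalg.lstsq(A,b,rcond=None)[0]; ctr=x[:2]
    print(n,ctr,np.sqrt(x[2]+ctr@ctr),s.mean())
c=ctrl.get_calibration("top")
C=None
for nm,uv,z in (("stud",(277,241.7),.078),("slot",(307.7,177),.054),("tabtop",(243.7,263.5),.08),("strap",(257,250.5),.06),("nose",(260.5,247),.054)):
    print(nm,ray(c,uv,z))
c=ctrl.get_calibration("side")
for nm,uv,z in (("stud",(251.2,221),.078),("slot",(321,237),.054)): print(nm,ray(c,uv,z))
E
```

```text
top [ 0.61198768 -0.02575855] 0.08437570581456928 0.8052434456928839
side [ 0.61343715 -0.02623722] 0.08408487391724465 0.726890756302521
stud [0.55156887 0.00377759 0.078     ]
slot [ 0.68896115 -0.06358293  0.054     ]
tabtop [0.50979094 0.07001119 0.08      ]
strap [0.53745488 0.04405539 0.06      ]
nose [0.54519956 0.03702366 0.054     ]
stud [0.55284114 0.00470442 0.078     ]
slot [ 0.69135763 -0.06105156  0.054     ]
```

```bash
cat >> h.py <<'E'
from scipy.spatial.transform import Rotation as Ro
def pose(o):
    w,x,y,z=o["eef_rot"]; return np.array(o["eef_pos"]),Ro.from_quat([x,y,z,w])
def delta(o,tgt,yaw):
    """moves in tool units to reach TCP tgt, tool y down, tool x at yaw (rad)"""
    p,R=pose(o)
    X=np.array([np.cos(yaw),np.sin(yaw),0]); Y=np.array([0,0,-1.]); T=Ro.from_matrix(np.c_[X,Y,np.cross(X,Y)])
    d=R.inv().apply(np.asarray(tgt)-p)/.05; w=(R.inv()*T).as_rotvec()/.12
    return d,w
E
python3 - <<'E'
from bench import ctrl
from h import *
o=ctrl.get_obs(); p,R=pose(o); print(R.as_matrix().round(3)); print(np.degrees(np.arctan2(*R.as_matrix()[[1,0],0])))
for y in (64.5,-115.5): print(y,*[v.round(3) for v in delta(o,[.5495,.004,.18],np.radians(y))])
im=ctrl.camera("wrist"); cv2.imwrite("pics/w0.png",im[:,:,::-1]); c=ctrl.get_calibration("wrist"); print(R.as_matrix().T@(-c["R"].T@c["t"]-p), c["R"]@R.as_matrix())
E
```

```text
[[ 0.288 -0.    -0.958]
 [ 0.958  0.     0.288]
 [ 0.    -1.     0.   ]]
73.27883052566172
64.5 [ -8.262   1.246 -10.503] [-0.     1.277  0.   ]
-115.5 [ -8.262   1.246 -10.503] [  0.    -24.903   0.   ]
[ 0.00034024 -0.13179016  0.07899446] [[ 9.99999753e-01 -3.60872806e-05  7.02578127e-04]
 [ 6.57628767e-04 -3.06781937e-01 -9.51779602e-01]
 [ 2.49885416e-04  9.51779828e-01 -3.06781838e-01]]
```

View pics/w0.png

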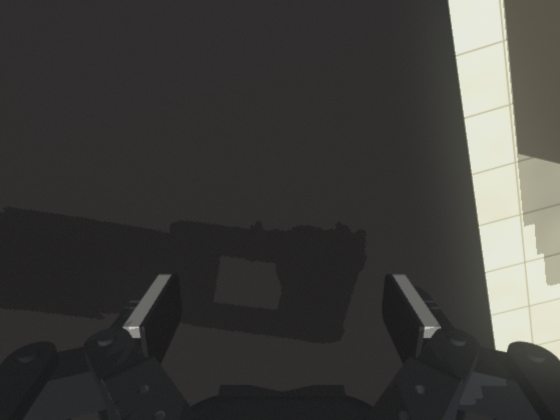

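apply_moves(
  plan="-0.55 0 -0.7 0 0 0 0.4;-0.55 0 -0.7 0 0 0 0.4;-0.55 0 -0.7 0 0 0 0.4;-0.55 0 -0.7 0 0 0 0.4;-0.55 0 -0.7 0 0 0 0.4",
)

```text
time_s: 1.45
eef_pos: [0.2941, 0.3673, 0.2425]
eef_rot: [-0.567, 0.567, 0.422, -0.422]
wrist_force: [1.0, 0.2, -1.4]
opening: 0.397
```

apply_moves(
  plan="-0.55 0 -0.7 0 0 0 0.4;-0.55 0 -0.7 0 0 0 0.4;-0.55 0 -0.7 0 0 0 0.4;-0.55 0 -0.7 0 0 0 0.4;-0.55 0 -0.7 0 0 0 0.4",
)

```text
time_s: 1.95
eef_pos: [0.4224, 0.185, 0.2427]
eef_rot: [-0.567, 0.568, 0.422, -0.422]
wrist_force: [1.0, 0.8, 0.5]
opening: 0.403
```

apply_moves(
  plan="-0.55 0 -0.7 0 0 0 0.4;-0.55 0 -0.7 0 0 0 0.4;-0.55 0 -0.7 0 0 0 0.4;-0.55 0 -0.7 0 0 0 0.4;-0.55 0 -0.7 0 0 0 0.4",
)

```text
time_s: 2.45
eef_pos: [0.5504, 0.0029, 0.2424]
eef_rot: [-0.567, 0.568, 0.422, -0.422]
wrist_force: [-0.5, -0.2, 0.2]
opening: 0.399
```

apply_moves(
  plan="0 0 0 0 1 0 0.4;0 0 0 0 1 0 0.4;0 0 0 0 1 0 0.4;0 0 0 0 1 0 0.4;0 0 0 0 1 0 0.4",
)

```text
time_s: 2.95
eef_pos: [0.5496, 0.0045, 0.2423]
eef_rot: [0.667, -0.667, -0.234, 0.234]
wrist_force: [0.5, -0.1, -0.3]
opening: 0.399
```

apply_moves(
  plan="0 0 0 0 1 0 0.4;0 0 0 0 1 0 0.4;0 0 0 0 1 0 0.4;0 0 0 0 1 0 0.4;0 0 0 0 1 0 0.4",
)

```text
time_s: 3.45
eef_pos: [0.5496, 0.0046, 0.2423]
eef_rot: [-0.707, 0.707, 0.026, -0.026]
wrist_force: [-0.2, -1.8, -0.2]
opening: 0.397
```

apply_moves(
  plan="0 0 0 0 1 0 0.4;0 0 0 0 1 0 0.4;0 0 0 0 1 0 0.4;0 0 0 0 1 0 0.4;0 0 0 0 1 0 0.4",
)

```text
time_s: 3.95
eef_pos: [0.5496, 0.0046, 0.2423]
eef_rot: [-0.683, 0.683, -0.184, 0.184]
wrist_force: [-0.2, 0.8, 0.6]
opening: 0.4
```

apply_moves(
  plan="0 0 0 0 1 0 0.4;0 0 0 0 1 0 0.4;0 0 0 0 1 0 0.4;0 0 0 0 1 0 0.4;0 0 0 0 1 0 0.4",
)

```text
time_s: 4.45
eef_pos: [0.5495, 0.0046, 0.2423]
eef_rot: [-0.598, 0.598, -0.377, 0.377]
wrist_force: [0.5, 0.3, -1.3]
opening: 0.399
```

apply_moves(
  plan="0 0 0 0 1 0 0.4;0 0 0 0 1 0 0.4;0 0 0 0 1 0 0.4;0 0 0 0 1 0 0.4;0 0 0 0 1 0 0.4",
)

```text
time_s: 4.95
eef_pos: [0.5495, 0.0046, 0.2423]
eef_rot: [-0.46, 0.46, -0.537, 0.537]
wrist_force: [-0.6, 0.0, -0.6]
opening: 0.401
```

Run:
```python
from bench import ctrl
from h import *
o=ctrl.get_obs(); p,R=pose(o); print(o["time_s"],p,o["q"],o["opening"],np.degrees(np.arctan2(*R.as_matrix()[[1,0],0])))
print(*[v.round(3) for v in delta(o,[.5495,.0045,.18],np.radians(-115.5))])
im=ctrl.camera("wrist"); cv2.imwrite("pics/w1.png",im[:,:,::-1]); c=ctrl.get_calibration("wrist")
print({k:np.round(v,4).tolist() for k,v in c.items()})
```

```text
4.95 [0.54953361 0.00463244 0.24230191] [-2.07577140e-01  1.24198940e-01  1.67136860e+00 -4.60197539e-05
  1.34603591e+00  1.51832842e+00] 0.401043289978396 -98.88651685016288
[ 0.003  1.246 -0.   ] [0.    2.416 0.   ]
{'intrinsics': [[349.6816, 0.0, 281.37], [0.0, 349.6816, 209.3066], [0.0, 0.0, 1.0]], 'R': [[-0.1596, -0.9872, -0.0001], [-0.9392, 0.1518, 0.308], [-0.3041, 0.0493, -0.9514]], 't': [0.0926, 0.475, 0.547]}
```

View pics/w1.png

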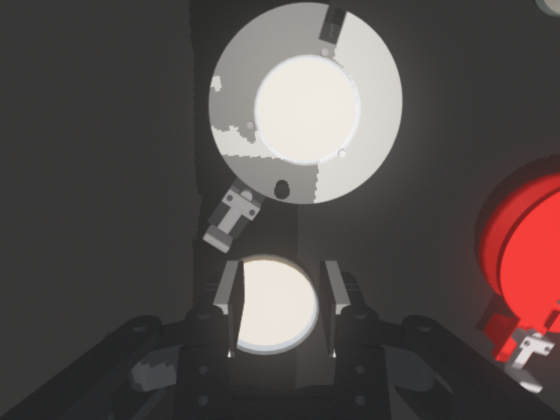

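Wrist picture: the grey disc is centred near (306,103), with the stud at (282,187), the slot at (333,22), the strap at (243,202) and the tab at (217,243). I'll refine the axis, bar line and slot from an enlarged crop.

```bash
python3 - <<'E'
import cv2
im=cv2.imread("pics/w1.png")
a=cv2.resize(im[160:260,190:310],None,fx=6,fy=6,interpolation=cv2.INTER_CUBIC); cv2.imwrite("pics/w1a.png",a)
E
python3 - <<'E'
from bench import ctrl
from h import *
c=ctrl.get_calibration("wrist"); im=cv2.imread("pics/w1.png")
# radial search of disc edge
C=np.array([.6125,-.026]); g=cv2.GaussianBlur(cv2.cvtColor(im,cv2.COLOR_BGR2GRAY),(3,3),0).astype(float)
for it in range(3):
    P=[]
    for a in np.radians(np.arange(-180,180,4)):
        rs=np.arange(.078,.092,.0003)
        px=np.array([proj(c,[*(C+r*np.array([np.cos(a),np.sin(a)])),.054]) for r in rs]).astype(np.float32)
        if px.min()<1: continue
        v=cv2.remap(g.astype(np.float32),px[:,0],px[:,1],cv2.INTER_LINEAR).ravel(); d=v[:-4]-v[4:]; k=d.argmax()
        if d[k]>25: P.append(C+rs[k+2]*np.array([np.cos(a),np.sin(a)]))
    P=np.array(P); s=np.ones(len(P),bool)
    for _ in range(4):
        x=np.linalg.lstsq(np.c_[2*P[s],np.ones(s.sum())],(P[s]**2).sum(1),rcond=None)[0]; C=x[:2]; rad=np.sqrt(x[2]+C@C)
        s=np.abs(np.linalg.norm(P-C,axis=1)-rad)<.0015
    print(C,rad,s.sum(),len(P))
E
```

```text
[ 0.61134457 -0.02600602] 0.08511929371643605 78 78
[ 0.61135415 -0.02602203] 0.08515201886083057 79 79
[ 0.61135888 -0.02601246] 0.08515174214092514 80 80
```

View pics/w1a.png

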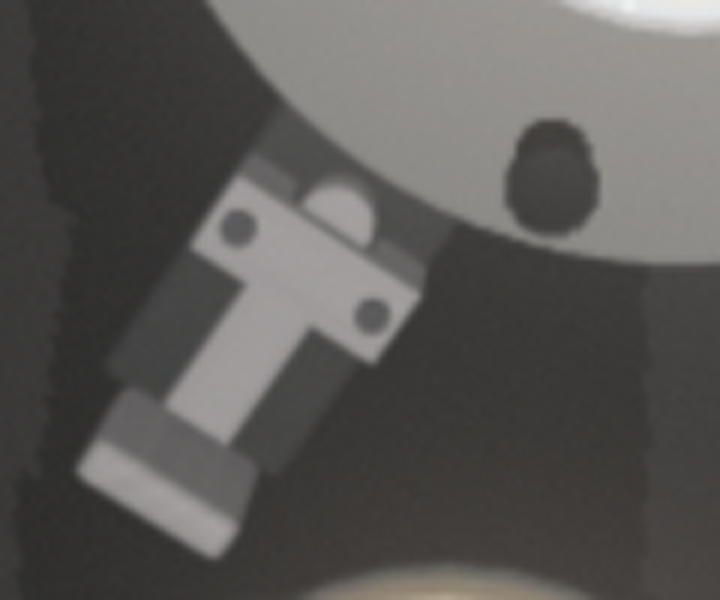

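Run:
```python
from bench import ctrl
from h import *
c=ctrl.get_calibration("wrist"); C=np.array([.6114,-.026])
def q(n,pts,z):
    for u,v in pts:
        d=ray(c,(190+u/6-.4,160+v/6-.4),z)[:2]-C; print(n,(d+C).round(4),"r",np.hypot(*d).round(4),"ang",np.degrees(np.arctan2(d[1],d[0])).round(2))
q("stud",[(552,190)],.078)
q("strap",[(306,270),(238,228),(372,315)],.06)
q("tabtop",[(158,499)],.08)
q("nose",[(345,205)],.054)
for a,b in (((240,175),(420,297)),((190,245),(375,362)),):
    A,B=[ray(c,(190+u/6,160+v/6),.06)[:2] for u,v in (a,b)]; e=B-A; print("strap edge",np.hypot(*e),np.degrees(np.arctan2(e[1],e[0])))
im=cv2.imread("pics/w1.png"); cv2.imwrite("pics/w1b.png",cv2.resize(im[0:70,290:370],None,fx=8,fy=8,interpolation=cv2.INTER_CUBIC))
```

```text
stud [0.5489 0.0049] r 0.0697 ang 153.7
strap [0.5375 0.0458] r 0.103 ang 135.83
strap [0.5459 0.0549] r 0.104 ang 128.99
strap [0.5286 0.0369] r 0.104 ang 142.77
tabtop [0.5111 0.0717] r 0.14 ang 135.77
nose [0.5454 0.0386] r 0.0923 ang 135.62
strap edge 0.033843049307177825 -135.01766061000458
strap edge 0.03438958100281011 -133.52340832686602
```

View pics/w1b.png

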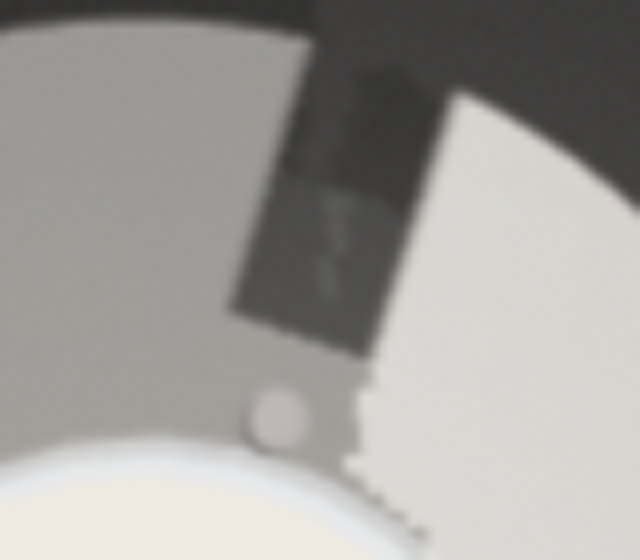

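apply_moves(
  plan="0 0.4 0 0 0.5 0 0.4;0 0.6 0 0 0.5 0 0.4;0 0.6 0 0 0.5 0 0.4;0 0.6 0 0 0.5 0 0.4;0 0.2 0 0 0.5 0 0.4",
)

```text
time_s: 5.5
eef_pos: [0.5473, 0.005, 0.1189]
eef_rot: [0.374, -0.377, 0.6, -0.598]
wrist_force: [-0.5, 0.7, -0.5]
opening: 0.4
```

Run:
```python
from bench import ctrl
from h import *
o=ctrl.get_obs(); p,R=pose(o); print(o["time_s"],p,o["opening"],np.degrees(np.arctan2(*R.as_matrix()[[1,0],0])))
print(*[v.round(3) for v in delta(o,[.5485,.0047,.072],np.radians(-116))])
im=ctrl.camera("wrist"); cv2.imwrite("pics/w2.png",im[:,:,::-1]); c=ctrl.get_calibration("wrist")
im=ctrl.camera("side"); cv2.imwrite("pics/s2.png",cv2.resize(im[120:300,180:380,::-1],None,fx=4,fy=3.3))
```

```text
5.5 [0.54731476 0.00503893 0.11887446] 0.4002640622574712 -115.79540739497553
[-0.005  0.937  0.029] [0.043 0.03  0.011]
```

View pics/w2.png

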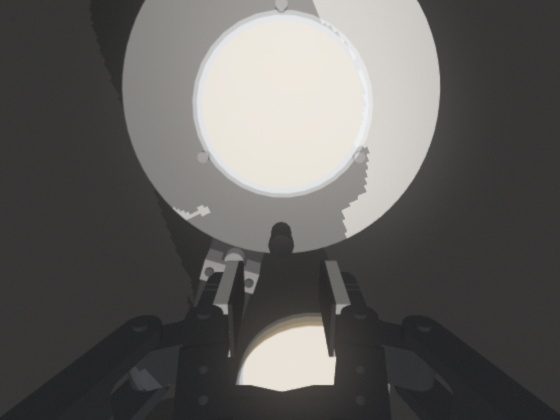

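View pics/s2.png

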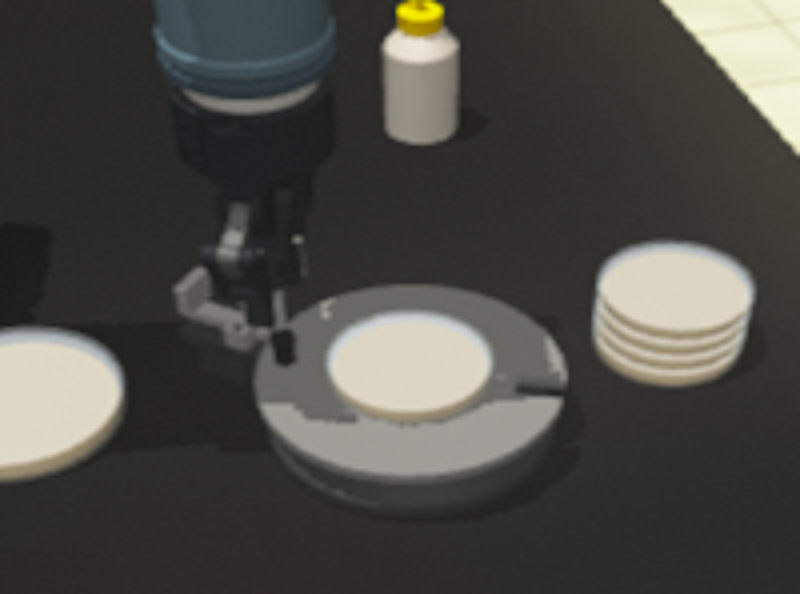

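apply_moves(
  plan="0 0.2 0 0 0 0 0.4;0 0.25 0 0 0 0 0.4;0 0.25 0 0 0 0 0.4;0 0.2 0 0 0 0 0.4;0 0 0 0 0 0 0.4",
)

```text
time_s: 6.1
eef_pos: [0.5482, 0.0049, 0.0753]
eef_rot: [0.375, -0.377, 0.6, -0.598]
wrist_force: [-0.1, 0.5, -0.1]
opening: 0.399
```

Run:
```python
from bench import ctrl
from h import *
o=ctrl.get_obs(); p,R=pose(o); print(o["time_s"],p,o["opening"],o["wrist_force"],np.degrees(np.arctan2(*R.as_matrix()[[1,0],0])))
print(*[v.round(3) for v in delta(o,[.5485,.0047,.072],np.radians(-116))])
im=ctrl.camera("wrist"); cv2.imwrite("pics/w3.png",im[:,:,::-1])
im=ctrl.camera("side"); cv2.imwrite("pics/s3.png",cv2.resize(im[150:270,200:340,::-1],None,fx=5.5,fy=5,interpolation=cv2.INTER_CUBIC))
```

```text
6.1 [0.54815146 0.00489122 0.07530984] 0.39875202674157323 [-0.09788123  0.47316353 -0.05654353] -115.77373074106814
[0.    0.066 0.008] [0.028 0.033 0.007]
```

View pics/w3.png

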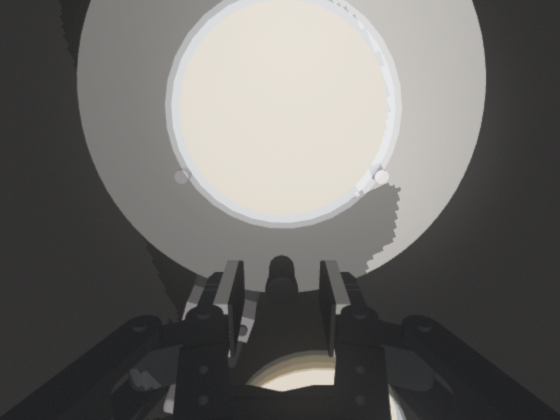

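View pics/s3.png

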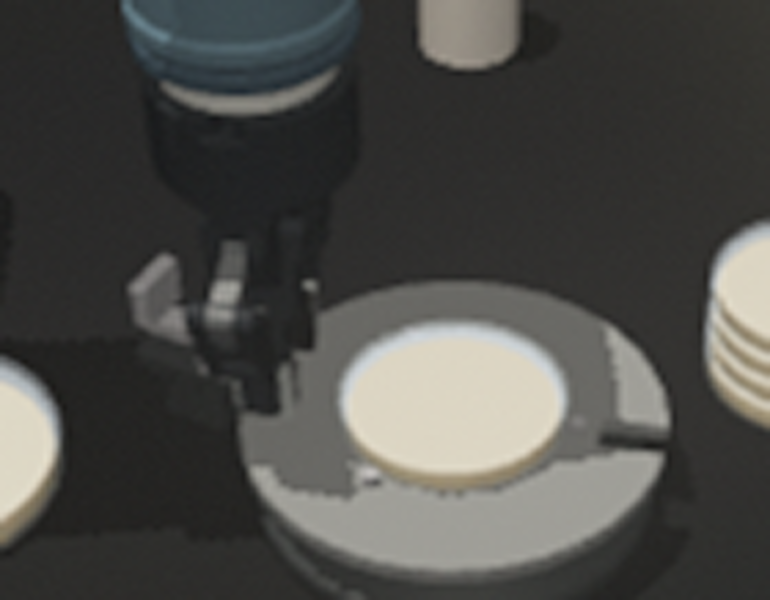

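The stud sits between the jaws at px (281,280). I'll lower slightly, cage it, and turn it counter-clockwise along the arc, away from the lock.

apply_moves(
  plan="0 0.05 0 0 0 0 0.25;0 0 0 0 0 0 0.25;0.1 0 0.0035 0 -0.6 0 0.25;0.1 0 0.0035 0 -0.6 0 0.25;0.1 0 0.0035 0 -0.6 0 0.25",
)

```text
time_s: 6.7
eef_pos: [0.5448, -0.0094, 0.0752]
eef_rot: [-0.439, 0.439, -0.554, 0.554]
wrist_force: [1.0, 1.6, 0.2]
opening: 0.248
```

apply_moves(
  plan="0.1 0 0.0035 0 -0.6 0 0.25;0.1 0 0.0035 0 -0.6 0 0.25;0.1 0 0.0035 0 -0.6 0 0.25;0.1 0 0.0035 0 -0.6 0 0.25;0.1 0 0.0035 0 -0.6 0 0.25",
)

```text
time_s: 7.2
eef_pos: [0.5433, -0.0343, 0.0752]
eef_rot: [0.531, -0.531, 0.467, -0.467]
wrist_force: [-0.8, 1.4, 0.7]
opening: 0.25
```

```bash
cat > chk.py <<'E'
from bench import ctrl
from h import *
import sys
o=ctrl.get_obs(); p,R=pose(o); C=np.array([.6114,-.026]); d=p[:2]-C
print(o["time_s"],p.round(4),"open",round(o["opening"],3),"F",o["wrist_force"].round(1),"r",np.hypot(*d).round(4),"ang",np.degrees(np.arctan2(d[1],d[0])).round(1),"yaw-90",np.degrees(np.arctan2(*R.as_matrix()[[1,0],0])).round(1)-90,"tilt",R.as_matrix()[:,1].round(3))
n=sys.argv[1]
im=ctrl.camera("wrist"); cv2.imwrite(f"pics/w{n}.png",im[:,:,::-1])
im=ctrl.camera("top"); cv2.imwrite(f"pics/t{n}.png",cv2.resize(im[140:310,180:380,::-1],None,fx=4,fy=3.5,interpolation=cv2.INTER_CUBIC))
E
python3 chk.py 4
```

```text
7.2 [ 0.5433 -0.0343  0.0752] open 0.25 F [-0.8  1.4  0.7] r 0.0686 ang -173.0 yaw-90 -172.6 tilt [ 0.001  0.    -1.   ]
```

View pics/w4.png

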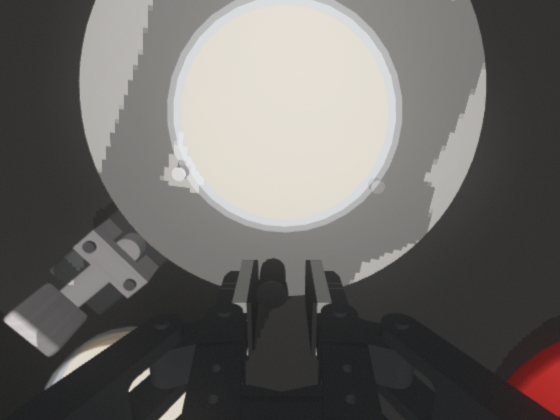

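View pics/t4.png

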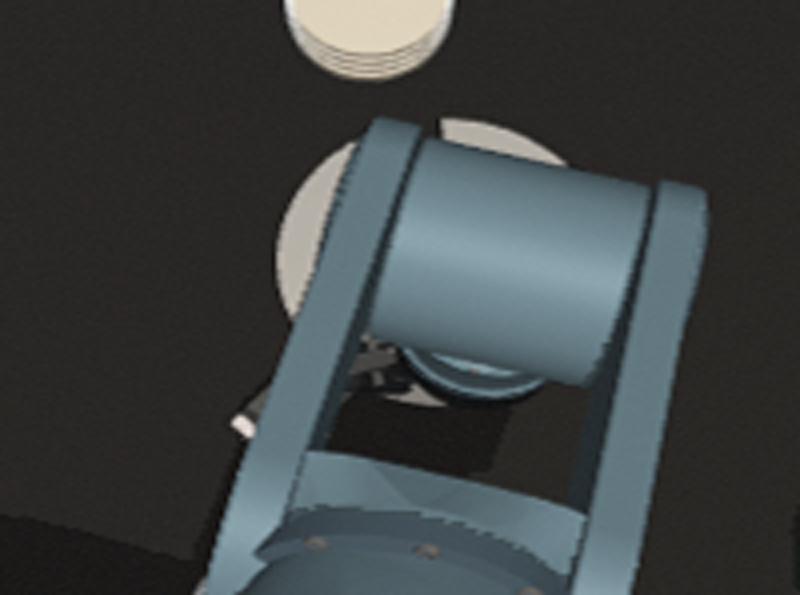

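apply_moves(
  plan="0.1 0 0 0 -0.6 0 0.25;0.1 0 0 0 -0.6 0 0.25;0.1 0 0 0 -0.6 0 0.25;0.1 0 0 0 -0.6 0 0.25;0.1 0 0 0 -0.6 0 0.25",
)

```text
time_s: 7.8
eef_pos: [0.55, -0.058, 0.075]
eef_rot: [0.606, -0.606, 0.365, -0.365]
wrist_force: [1.3, 1.1, 0.2]
opening: 0.25
```

apply_moves(
  plan="0.1 0 0.0035 0 -0.6 0 0.25;0.1 0 0.0035 0 -0.6 0 0.25;0.1 0 0.0035 0 -0.6 0 0.25;0.1 0 0.0035 0 -0.6 0 0.25;0.1 0 0.0035 0 -0.6 0 0.25",
)

```text
time_s: 8.3
eef_pos: [0.5652, -0.0777, 0.075]
eef_rot: [0.661, -0.661, 0.251, -0.25]
wrist_force: [-1.6, 0.8, 0.5]
opening: 0.254
```

apply_moves(
  plan="0.1 0 0.0035 0 -0.6 0 0.25;0.1 0 0.0035 0 -0.6 0 0.25;0.1 0 0.0035 0 -0.6 0 0.25;0.1 0 0.0035 0 -0.6 0 0.25;0.1 0 0.0035 0 -0.6 0 0.25",
)

```text
time_s: 8.8
eef_pos: [0.5863, -0.0907, 0.0749]
eef_rot: [-0.695, 0.695, -0.128, 0.128]
wrist_force: [-0.5, -0.7, 1.0]
opening: 0.253
```

```bash
python3 chk.py 5
```

```text
8.8 [ 0.5863 -0.0907  0.0749] open 0.253 F [-0.5 -0.7  1. ] r 0.0694 ang -111.2 yaw-90 -110.9 tilt [-0.001  0.    -1.   ]
```

View pics/w5.png

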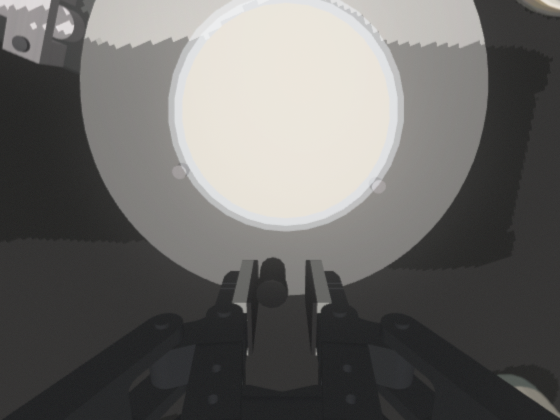

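apply_moves(
  plan="0.1 0 0.0035 0 -0.6 0 0.25;0.1 0 0.0035 0 -0.6 0 0.25;0.1 0 0.0035 0 -0.6 0 0.25;0.1 0 0.0035 0 -0.6 0 0.25;0.1 0 0.0035 0 -0.6 0 0.25",
)

```text
time_s: 9.4
eef_pos: [0.6105, -0.0953, 0.0747]
eef_rot: [-0.707, 0.707, -0.002, 0.002]
wrist_force: [-1.5, -1.0, 0.4]
opening: 0.252
```

apply_moves(
  plan="0.1 0 0.0035 0 -0.6 0 0.25;0.1 0 0.0035 0 -0.6 0 0.25;0.1 0 0.0035 0 -0.6 0 0.25;0.1 0 0.0035 0 -0.6 0 0.25;0.1 0 0.0035 0 -0.6 0 0.25",
)

```text
time_s: 9.9
eef_pos: [0.6352, -0.0911, 0.0747]
eef_rot: [-0.696, 0.696, 0.124, -0.125]
wrist_force: [-1.4, -0.2, 0.4]
opening: 0.248
```

apply_moves(
  plan="0.1 0 0.0035 0 -0.6 0 0.25;0.1 0 0.0035 0 -0.6 0 0.25;0.1 0 0.0035 0 -0.6 0 0.25;0.1 0 0.0035 0 -0.6 0 0.25;0 0 0 0 0 0 0.25",
)

```text
time_s: 10.4
eef_pos: [0.6531, -0.0811, 0.0749]
eef_rot: [-0.671, 0.671, 0.223, -0.223]
wrist_force: [0.0, -0.1, 0.4]
opening: 0.248
```

```bash
python3 chk.py 6;  python3 - <<'E'
from bench import ctrl
import cv2
im=ctrl.camera("side"); cv2.imwrite("pics/s6.png",im[:,:,::-1])
E
```

```text
10.4 [ 0.6531 -0.0811  0.0749] open 0.248 F [ 0.  -0.1  0.4] r 0.0691 ang -52.9 yaw-90 -53.3 tilt [ 0.  0. -1.]
```

View pics/w6.png

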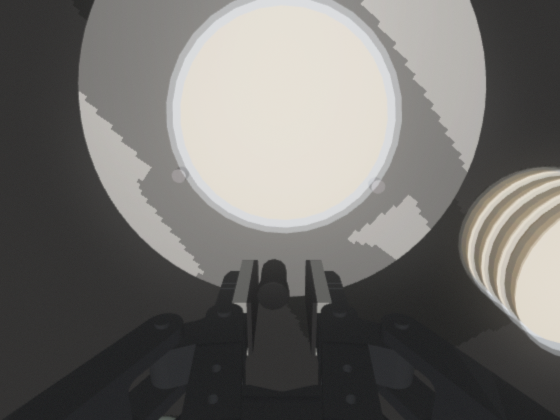

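View pics/t6.png

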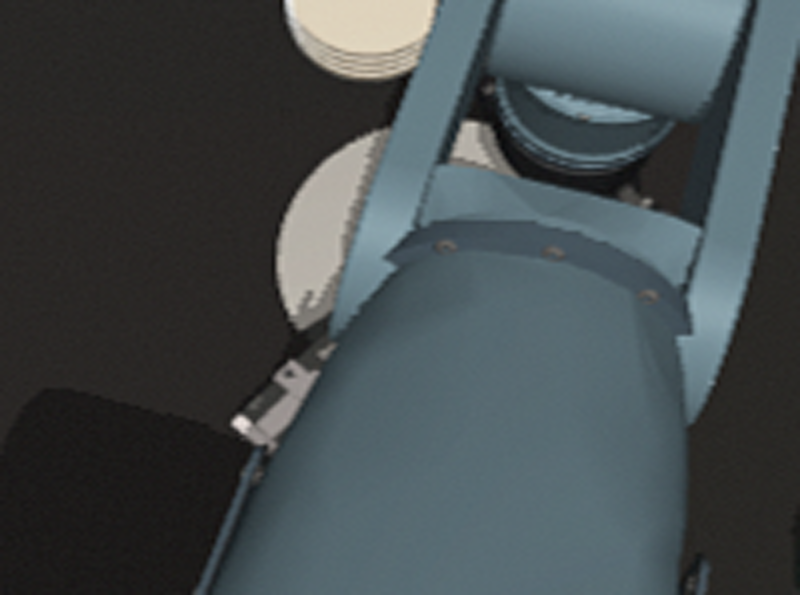

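View pics/s6.png

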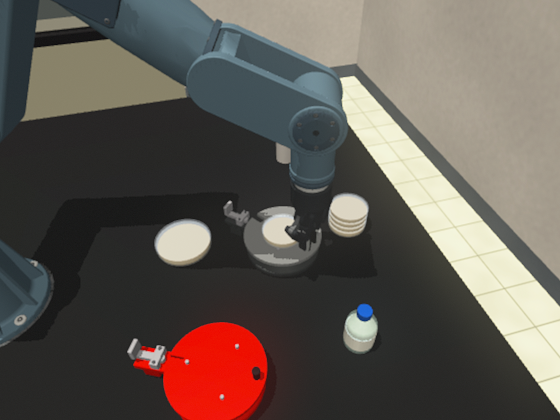

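apply_moves(
  plan="0.1 0 0 0 -0.6 0 0.17;0.1 0 0 0 -0.6 0 0.17;0.01 0 0 0 -0.06 0 0.17;0 0 0 0 0 0 0.17;0 0 0 0 0 0 0.17",
)

```text
time_s: 11.05
eef_pos: [0.6608, -0.0751, 0.0748]
eef_rot: [-0.652, 0.652, 0.273, -0.273]
wrist_force: [0.1, 0.9, 0.1]
opening: 0.172
```

```bash
python3 chk.py 7;  python3 - <<'E'
from bench import ctrl
import cv2
im=ctrl.camera("side"); cv2.imwrite("pics/s7.png",cv2.resize(im[180:300,200:360,::-1],None,fx=5,fy=5,interpolation=cv2.INTER_CUBIC))
E
```

```text
11.05 [ 0.6608 -0.0751  0.0748] open 0.172 F [0.1 0.9 0.1] r 0.0697 ang -44.8 yaw-90 -44.6 tilt [ 0. -0. -1.]
```

View pics/w7.png

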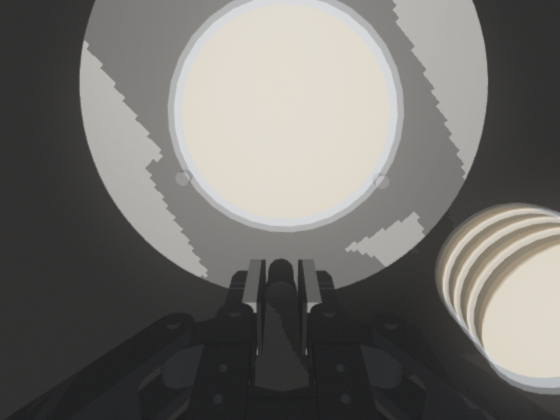

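View pics/s7.png

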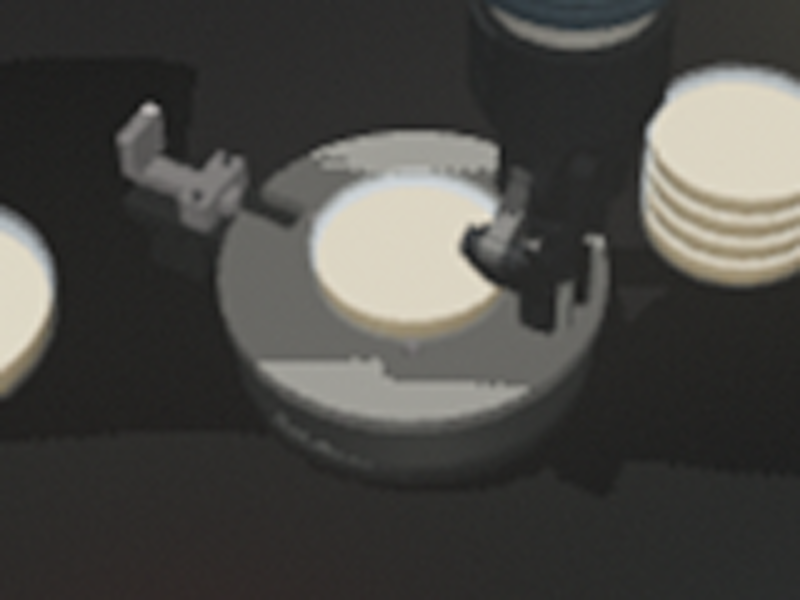

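Seen from the side, the slot now points at the bar: the slot is at crop (270,208) and the nose at (235,200). I'll release, rise, and check from above the lock.

apply_moves(
  plan="0 0 0 0 0 0 0.35;0 0 0 0 0 0 0.35;0 -0.5 0 0 0 0 0.35;0 -0.8 0 0 0 0 0.35;0 -0.8 0 0 0 0 0.3",
)

```text
time_s: 11.7
eef_pos: [0.6603, -0.0748, 0.1801]
eef_rot: [0.653, -0.652, -0.273, 0.274]
wrist_force: [0.8, -0.3, 0.6]
opening: 0.301
```

apply_moves(
  plan="0 0 0.5 0 0 0 0;0 0 0.7 0 0 0 0;0 0 0.7 0 0 0 0;0 0 0.7 0 0 0 0;0 0 0.7 0 0 0 0",
)

```text
time_s: 12.2
eef_pos: [0.5422, 0.0415, 0.1799]
eef_rot: [-0.652, 0.652, 0.273, -0.273]
wrist_force: [0.2, 0.3, 0.0]
opening: -0.003
```

apply_moves(
  plan="0 0 0.7 0 0 0 0;0 0 0.7 0 0 0 0;0 0 0.7 0 0 0 0;0 0 0 0 0 0 0;0 0 0 0 0 0 0",
)

```text
time_s: 12.7
eef_pos: [0.4685, 0.1146, 0.1802]
eef_rot: [-0.652, 0.652, 0.274, -0.274]
wrist_force: [-0.7, -0.1, -0.2]
opening: 0.001
```

```bash
python3 chk.py 8
```

```text
12.7 [0.4685 0.1146 0.1802] open 0.001 F [-0.7 -0.1 -0.2] r 0.2005 ang 135.5 yaw-90 -44.4 tilt [ 0.001 -0.    -1.   ]
```

View pics/w8.png

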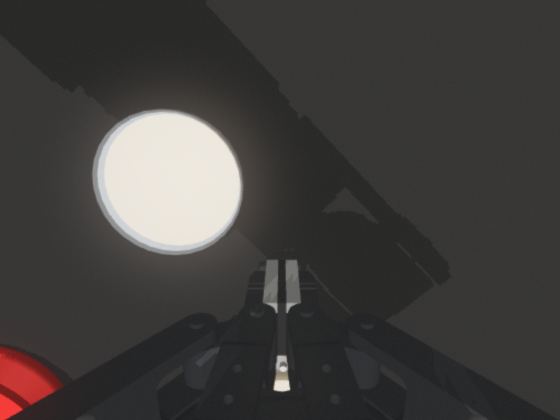

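View pics/t8.png

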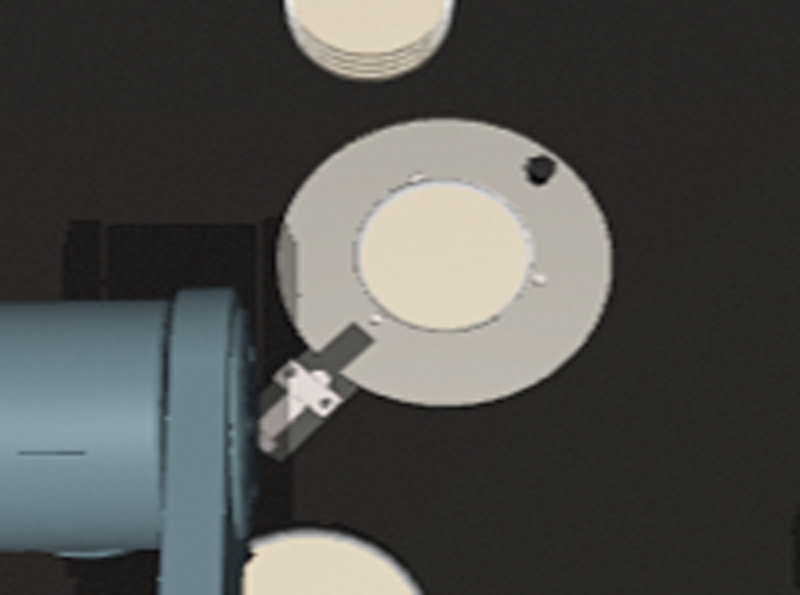

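apply_moves(
  plan="0 0 -0.6 0 0 0 0;0 0 -0.7 0 0 0 0;0 0 -0.7 0 0 0 0;0 0 -0.7 0 0 0 0;0 0 -0.3 0 0 0 0",
)

```text
time_s: 13.3
eef_pos: [0.5779, 0.0056, 0.1797]
eef_rot: [-0.652, 0.653, 0.273, -0.272]
wrist_force: [1.0, -0.7, -0.4]
opening: -0.003
```

```bash
python3 chk.py 9
python3 - <<'E'
import cv2
im=cv2.imread("pics/w9.png"); cv2.imwrite("pics/w9a.png",cv2.resize(im[30:210,200:360],None,fx=3.3,fy=3.3,interpolation=cv2.INTER_CUBIC))
E
```

```text
13.3 [0.5779 0.0056 0.1797] open -0.003 F [ 1.  -0.7 -0.4] r 0.0461 ang 136.7 yaw-90 -44.7 tilt [ 0.001 -0.001 -1.   ]
```

View pics/w9.png

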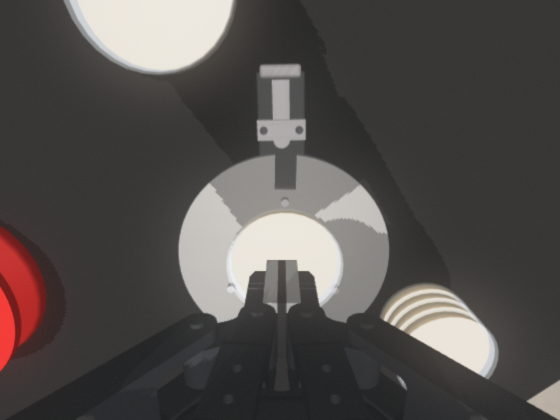

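View pics/w9a.png

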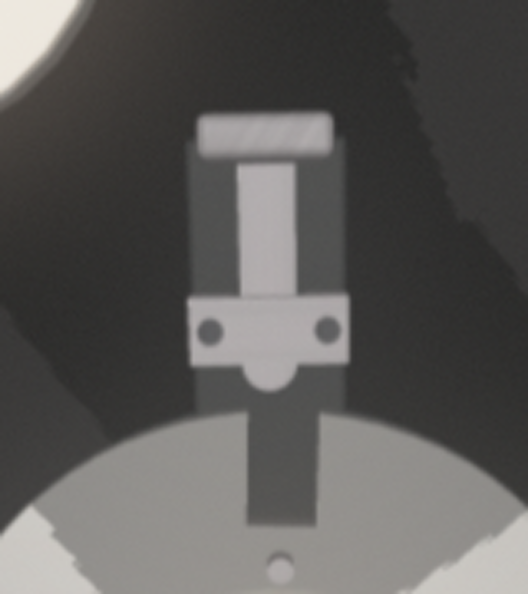

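Run:
```python
from bench import ctrl
from h import *
c=ctrl.get_calibration("wrist"); im=cv2.imread("pics/w9.png")
f=lambda u,v,z: ray(c,(200+(u+.5)/3.3-.5,30+(v+.5)/3.3-.5),z)[:2]
# disc centre fit, upper half
C=np.array([.6114,-.026]); g=cv2.GaussianBlur(cv2.cvtColor(im,cv2.COLOR_BGR2GRAY),(3,3),0).astype(np.float32)
for it in range(3):
    P=[]
    for a in np.radians(np.arange(0,360,3)):
        rs=np.arange(.079,.091,.0003)
        px=np.array([proj(c,[*(C+r*np.array([np.cos(a),np.sin(a)])),.054]) for r in rs]).astype(np.float32)
        if px[:,1].max()>300: continue
        v=cv2.remap(g,px[:,0],px[:,1],cv2.INTER_LINEAR).ravel(); d=v[:-4]-v[4:]; k=d.argmax()
        if d[k]>25: P.append(C+rs[k+2]*np.array([np.cos(a),np.sin(a)]))
    P=np.array(P); s=np.ones(len(P),bool)
    for _ in range(4):
        x=np.linalg.lstsq(np.c_[2*P[s],np.ones(s.sum())],(P[s]**2).sum(1),rcond=None)[0]; C=x[:2]; rad=np.sqrt(x[2]+C@C); s=np.abs(np.linalg.norm(P-C,axis=1)-rad)<.0015
print(C,rad,len(P))
def pr(n,X): d=X-C; print(n,X.round(4),np.hypot(*d).round(4),np.degrees(np.arctan2(d[1],d[0])).round(2))
pr("mouth",(f(247,415,.054)+f(320,415,.054))/2)
pr("inner",(f(247,523,.054)+f(317,525,.054))/2)
pr("nose",f(270,388,.054))
pr("nosebase",f(269,366,.054)); pr("bar",f(266.5,230,.054)); pr("bar out",f(266,170,.054))
pr("strapc",f(269,330,.06)); pr("holes",(f(210,332,.06)+f(327,330,.06))/2); pr("tabtop",f(265,134,.08))
```

```text
[ 0.61057128 -0.02411568] 0.08498174255091577 73
mouth [0.552  0.0358] 0.0838 134.33
inner [0.5697 0.018 ] 0.0587 134.14
nose [0.5457 0.0379] 0.0898 136.32
nosebase [0.5421 0.0411] 0.0946 136.41
bar [0.5214 0.0608] 0.1232 136.4
bar out [0.5128 0.0692] 0.1351 136.35
strapc [0.5362 0.0469] 0.1029 136.32
holes [0.5363 0.0467] 0.1027 136.38
tabtop [0.509  0.0728] 0.1404 136.35
```

The slot is 2.1° (about 3 mm) short of the bar line. I'll go back to the stud and nudge it the same way.

apply_moves(
  plan="0 0 -0.5 0 0 0 0.35;0 0 -0.7 0 0 0 0.35;0 0 -0.7 0 0 0 0.35;0 0 -0.41 0 0 0 0.35;0 0 0 0 0 0 0.35",
)

```text
time_s: 13.9
eef_pos: [0.6584, -0.073, 0.1795]
eef_rot: [-0.652, 0.652, 0.273, -0.273]
wrist_force: [-0.0, 0.5, -0.6]
opening: 0.349
```

```bash
python3 chk.py 10
python3 - <<'E'
from bench import ctrl
from h import *
print(*[v.round(3) for v in delta(ctrl.get_obs(),[.6608,-.0751,.0748],np.radians(45.4))])
E
```

```text
13.9 [ 0.6584 -0.073   0.1795] open 0.349 F [-0.   0.5 -0.6] r 0.0665 ang -45.0 yaw-90 -44.6 tilt [ 0. -0. -1.]
[-0.004  2.087 -0.12 ] [-0.016  0.015 -0.004]
```

View pics/w10.png

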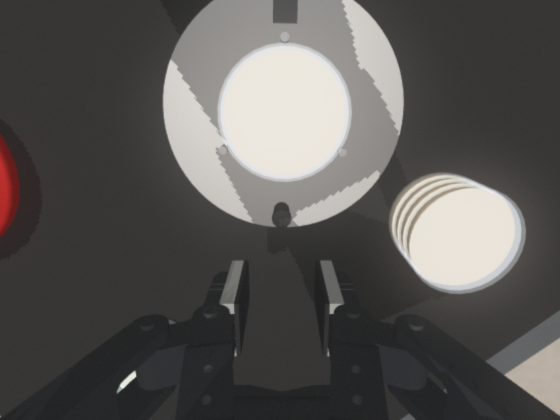

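apply_moves(
  plan="0 0.4 -0.08 0 0 0 0.35;0 0.6 0 0 0 0 0.35;0 0.5 0 0 0 0 0.35;0 0.4 0 0 0 0 0.35;0 0.18 0 0 0 0 0.3",
)

```text
time_s: 14.5
eef_pos: [0.6581, -0.0725, 0.0734]
eef_rot: [0.653, -0.651, -0.273, 0.275]
wrist_force: [-0.2, 0.1, -1.1]
opening: 0.296
```

apply_moves(
  plan="0 0 0 0 0 0 0.17;0 0 0 0 0 0 0.17;0.026 0 0 0 -0.15 0 0.17;0.026 0 0 0 -0.15 0 0.17;0 0 0 0 0 0 0.17",
)

```text
time_s: 15.0
eef_pos: [0.6632, -0.0728, 0.0769]
eef_rot: [-0.647, 0.647, 0.286, -0.285]
wrist_force: [-0.5, -0.2, -0.1]
opening: 0.17
```

```bash
python3 chk.py 11
```

```text
15.0 [ 0.6632 -0.0728  0.0769] open 0.17 F [-0.5 -0.2 -0.1] r 0.0698 ang -42.0 yaw-90 -42.4 tilt [ 0.002 -0.    -1.   ]
```

View pics/w11.png

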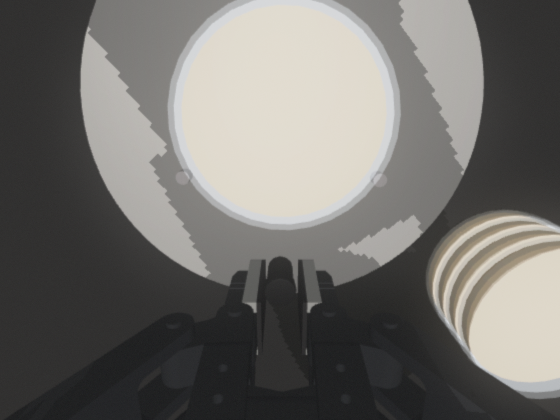

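apply_moves(
  plan="0 0 0 0 0 0 0.35;0 0 0 0 0 0 0.35;0 -0.5 0 0 0 0 0.35;0 -0.8 0 0 0 0 0.35;0 -0.8 0 0 0 0 0.3",
)

```text
time_s: 15.6
eef_pos: [0.6618, -0.0726, 0.181]
eef_rot: [0.648, -0.647, -0.285, 0.286]
wrist_force: [1.5, -0.3, -0.7]
opening: 0.301
```

apply_moves(
  plan="0 0 0.4 0 0.15 0 0;0 0 0.7 0 0.15 0 0;0 0 0.7 0 0 0 0;0 0 0.5 0 0 0 0;0 0 0 0 0 0 0",
)

```text
time_s: 16.1
eef_pos: [0.5774, 0.0092, 0.1806]
eef_rot: [0.652, -0.651, -0.274, 0.275]
wrist_force: [0.9, -0.7, 0.3]
opening: 0.005
```

```bash
python3 chk.py 12
python3 - <<'E'
import cv2
im=cv2.imread("pics/w12.png"); cv2.imwrite("pics/w12a.png",cv2.resize(im[30:210,200:360],None,fx=3.3,fy=3.3,interpolation=cv2.INTER_CUBIC))
E
```

```text
16.1 [0.5774 0.0092 0.1806] open 0.005 F [ 0.9 -0.7  0.3] r 0.049 ang 134.0 yaw-90 -44.4 tilt [-0.002  0.001 -1.   ]
```

View pics/w12a.png

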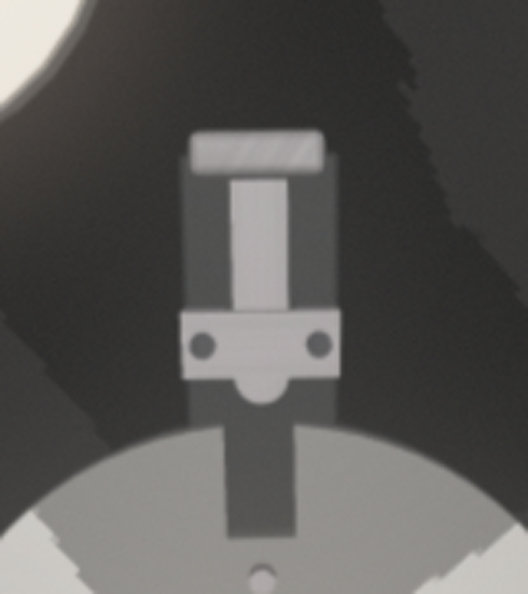

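Now the slot centre is about 0.7 mm from the bar line, within the 2 mm play (crop: slot 223–295, nose at 262). Next, outside the tab.

Run:
```python
from bench import ctrl
from h import *
print(*[v.round(3) for v in delta(ctrl.get_obs(),[.4777,.1036,.070],np.radians(46))])
```

```text
[-0.051  2.222  2.814] [ 0.009 -0.065  0.004]
```

apply_moves(
  plan="-0.05 0 0.5 0 -0.06 0 0;0 0 0.7 0 0 0 0;0 0 0.7 0 0 0 0;0 0 0.6 0 0 0 0;0 0 0.3 0 0 0 0",
)

```text
time_s: 16.7
eef_pos: [0.4768, 0.1032, 0.1808]
eef_rot: [0.651, -0.651, -0.276, 0.276]
wrist_force: [0.5, 0.4, 0.5]
opening: 0.001
```

apply_moves(
  plan="0 0.4 0 0 0 0 0;0 0.6 0 0 0 0 0;0 0.5 0 0 0 0 0;0 0.3 0 0 0 0 0;0 0 0 0 0 0 0",
)

```text
time_s: 17.2
eef_pos: [0.4766, 0.1018, 0.0887]
eef_rot: [0.652, -0.651, -0.274, 0.277]
wrist_force: [-0.7, 0.4, -0.6]
opening: -0.0
```

```bash
python3 chk.py 13
python3 - <<'E'
from bench import ctrl
from h import *
print(*[v.round(3) for v in delta(ctrl.get_obs(),[.4777,.1036,.070],np.radians(46))])
im=ctrl.camera("side"); cv2.imwrite("pics/s13.png",cv2.resize(im[150:280,170:340,::-1],None,fx=4.5,fy=4.5,interpolation=cv2.INTER_CUBIC))
E
```

```text
17.2 [0.4766 0.1018 0.0887] open -0.0 F [-0.7  0.4 -0.6] r 0.1858 ang 136.5 yaw-90 -44.1 tilt [-0.004 -0.    -1.   ]
[0.014 0.422 0.03 ] [ 0.003 -0.018  0.001]
```

View pics/s13.png

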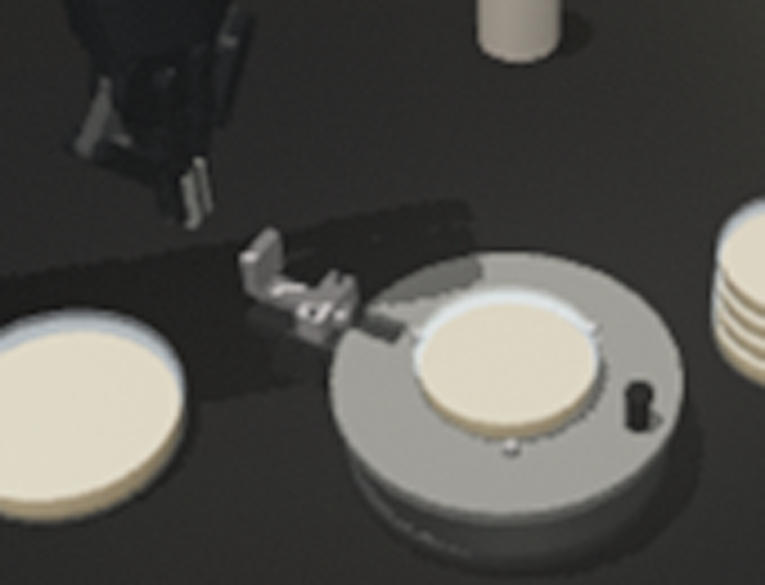

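View pics/t13.png

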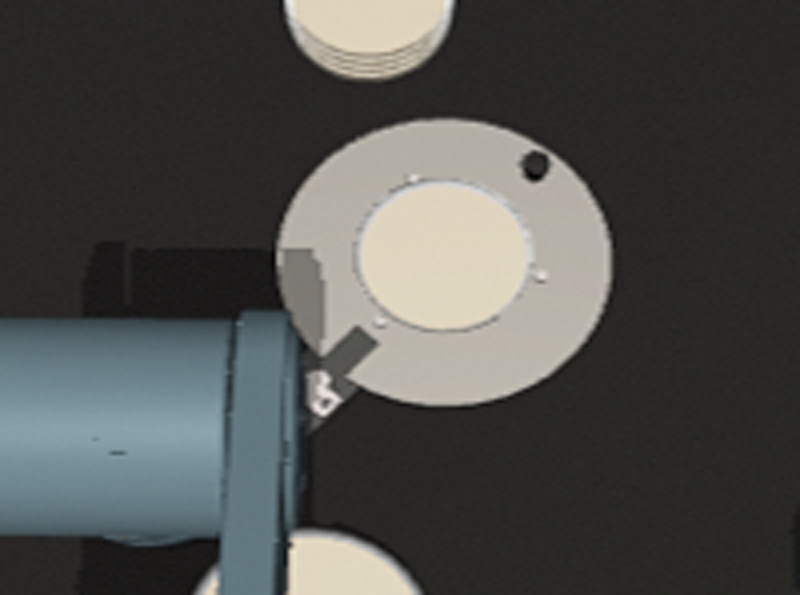

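apply_moves(
  plan="0 0.2 0 0 0 0 0;0 0.2 0 0 0 0 0;0 0 0 0 0 0 0;0 0 -0.15 0 0 0 0;0 0 -0.15 0 0 0 0",
)

```text
time_s: 17.85
eef_pos: [0.4887, 0.0919, 0.071]
eef_rot: [-0.651, 0.651, 0.276, -0.276]
wrist_force: [0.1, 0.6, 0.1]
opening: 0.001
```

apply_moves(
  plan="0 0 -0.06 0 0 0 0;0 0 -0.06 0 0 0 0;0 0 -0.06 0 0 0 0;0 0 -0.06 0 0 0 0;0 0 0 0 0 0 0",
)

```text
time_s: 18.35
eef_pos: [0.497, 0.0836, 0.0709]
eef_rot: [-0.651, 0.651, 0.276, -0.276]
wrist_force: [0.3, 0.4, -0.1]
opening: 0.001
```

```bash
python3 chk.py 14
python3 - <<'E'
from bench import ctrl
from h import *
im=ctrl.camera("side"); cv2.imwrite("pics/s14.png",cv2.resize(im[150:280,170:340,::-1],None,fx=4.5,fy=4.5,interpolation=cv2.INTER_CUBIC))
E
```

```text
18.35 [0.497  0.0836 0.0709] open 0.001 F [ 0.3  0.4 -0.1] r 0.1584 ang 136.2 yaw-90 -44.1 tilt [ 0. -0. -1.]
```

View pics/s14.png

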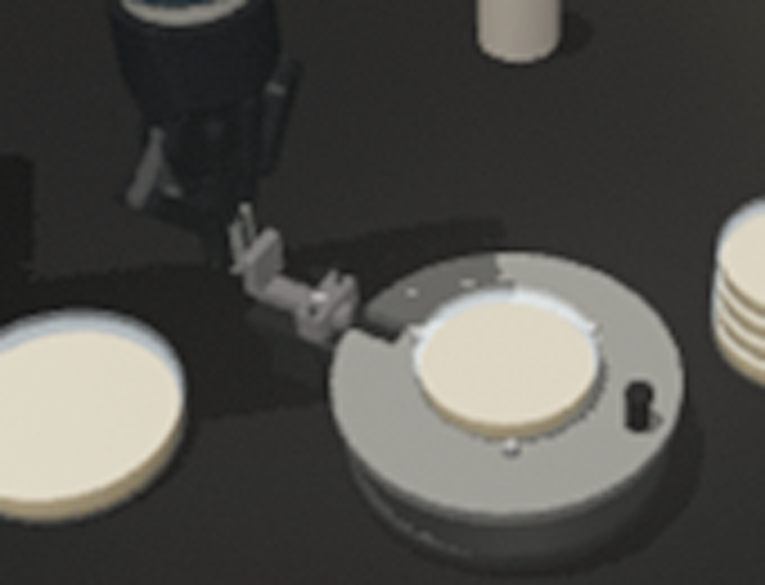

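View pics/w14.png

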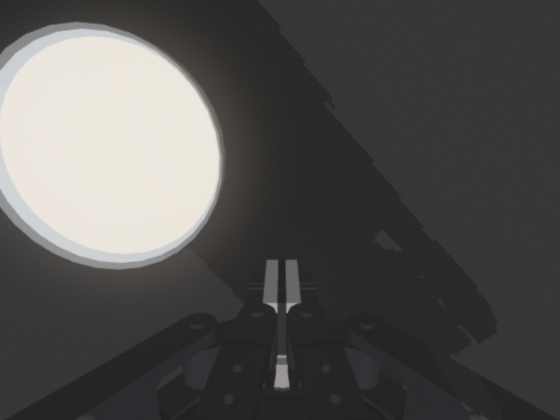

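Fingertips (crop 240,240) are almost at the tab's outer face (260,255). Pushing in small steps, watching the force.

apply_moves(
  plan="0 0 -0.05 0 0 0 0;0 0 -0.05 0 0 0 0;0 0 -0.05 0 0 0 0;0 0 -0.05 0 0 0 0;0 0 -0.05 0 0 0 0",
)

```text
time_s: 19.0
eef_pos: [0.5057, 0.0751, 0.0707]
eef_rot: [0.651, -0.651, -0.276, 0.276]
wrist_force: [-0.3, 1.8, 0.5]
opening: 0.002
```

```bash
python3 chk.py 15
python3 - <<'E'
from bench import ctrl
from h import *
im=ctrl.camera("side"); cv2.imwrite("pics/s15.png",cv2.resize(im[150:280,170:340,::-1],None,fx=4.5,fy=4.5,interpolation=cv2.INTER_CUBIC))
E
```

```text
19.0 [0.5057 0.0751 0.0707] open 0.002 F [-0.3  1.8  0.5] r 0.1463 ang 136.3 yaw-90 -44.1 tilt [-0.  0. -1.]
```

View pics/s15.png

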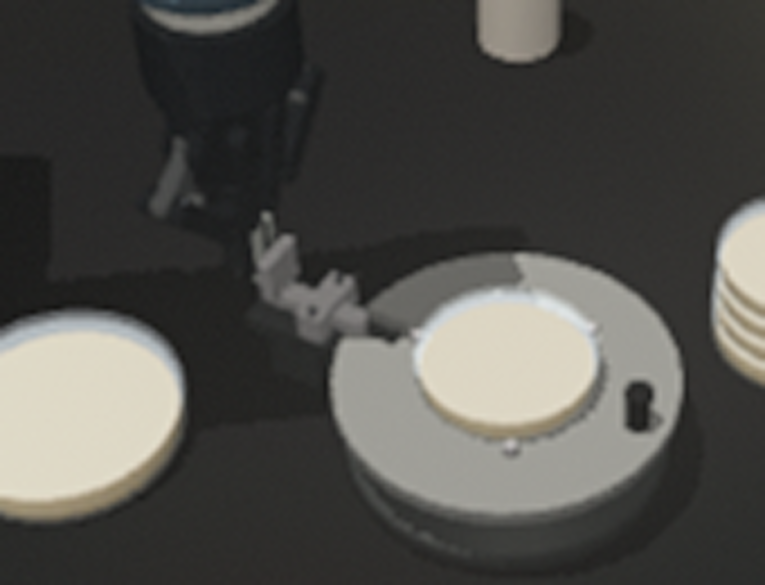

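The bar has entered the slot freely. Continuing.

apply_moves(
  plan="0 0 -0.05 0 0 0 0;0 0 -0.05 0 0 0 0;0 0 -0.05 0 0 0 0;0 0 -0.05 0 0 0 0;0 0 -0.05 0 0 0 0",
)

```text
time_s: 19.65
eef_pos: [0.5148, 0.0663, 0.0708]
eef_rot: [0.651, -0.651, -0.276, 0.276]
wrist_force: [-1.3, 2.5, 0.7]
opening: 0.0
```

apply_moves(
  plan="0 0 -0.02 0 0 0 0;0 0 -0.02 0 0 0 0;0 0 -0.02 0 0 0 0;0 0 -0.02 0 0 0 0;0 0 0 0 0 0 0",
)

```text
time_s: 20.15
eef_pos: [0.5177, 0.0636, 0.0708]
eef_rot: [-0.651, 0.651, 0.276, -0.276]
wrist_force: [-0.6, 1.5, 0.1]
opening: 0.001
```

```bash
python3 chk.py 16
python3 - <<'E'
from bench import ctrl
from h import *
im=ctrl.camera("side"); cv2.imwrite("pics/s16.png",cv2.resize(im[150:280,170:340,::-1],None,fx=4.5,fy=4.5,interpolation=cv2.INTER_CUBIC))
E
```

```text
20.15 [0.5177 0.0636 0.0708] open 0.001 F [-0.6  1.5  0.1] r 0.1297 ang 136.3 yaw-90 -44.1 tilt [ 0. -0. -1.]
```

View pics/s16.png

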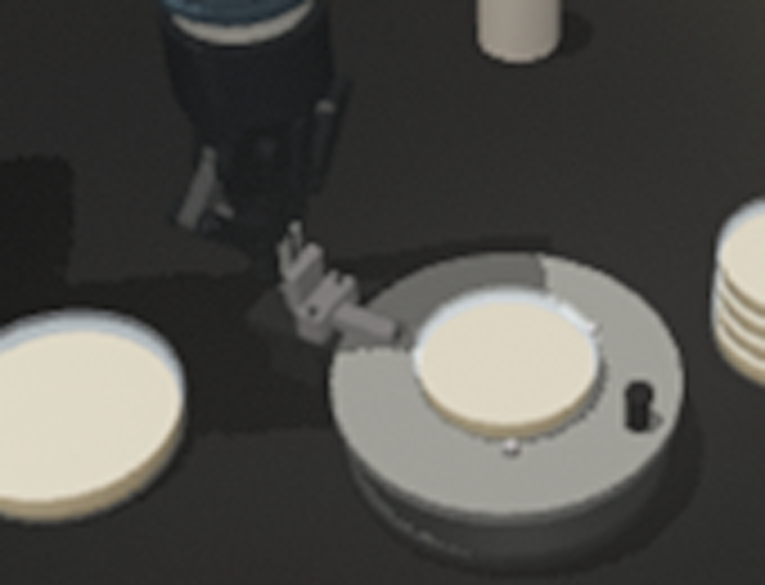

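Not seated yet, with little force. I'll advance 1 mm per row until the force rises.

apply_moves(
  plan="0 0 -0.02 0 0 0 0;0 0 -0.02 0 0 0 0;0 0 -0.02 0 0 0 0;0 0 0 0 0 0 0;0 0 0 0 0 0 0",
)

```text
time_s: 20.8
eef_pos: [0.5184, 0.0628, 0.0707]
eef_rot: [0.652, -0.65, -0.275, 0.277]
wrist_force: [-5.2, 5.8, 5.7]
opening: -0.001
```

apply_moves(
  plan="0 0 -0.01 0 0 0 0;0 0 -0.01 0 0 0 0;0 0 -0.01 0 0 0 0;0 0 0 0 0 0 0;0 0 0 0 0 0 0",
)

```text
time_s: 21.3
eef_pos: [0.5184, 0.0627, 0.0707]
eef_rot: [0.653, -0.649, -0.275, 0.277]
wrist_force: [-11.3, 10.4, 9.4]
opening: 0.0
```

The motion stalled at r≈0.129 with about 15 N, which is the expected home stop. Backing off and checking.

apply_moves(
  plan="0 0 0.08 0 0 0 0;0 0 0.1 0 0 0 0;0 0 0.3 0 0 0 0;0 0 0.4 0 0 0 0;0 -0.5 0 0 0 0 0",
)

```text
time_s: 21.8
eef_pos: [0.4832, 0.0932, 0.0924]
eef_rot: [0.653, -0.649, -0.273, 0.279]
wrist_force: [0.8, 0.2, -0.6]
opening: 0.003
```

apply_moves(
  plan="0 -0.8 0 0 0 0 0;0 -0.9 0 0 0 0 0;0 0 -0.7 0 0 0 0;0 0 -0.8 0 0 0 0;0 0 -0.8 0 0 0 0",
)

```text
time_s: 22.3
eef_pos: [0.5719, 0.0117, 0.1815]
eef_rot: [-0.651, 0.651, 0.277, -0.276]
wrist_force: [0.3, 0.9, -0.1]
opening: 0.001
```

apply_moves(
  plan="0 0 -0.6 0 0 0 0;0 0 0 0 0 0 0;0 0 0 0 0 0 0;0 0 0 0 0 0 0;0 0 0 0 0 0 0",
)

```text
time_s: 22.8
eef_pos: [0.5923, -0.0084, 0.1807]
eef_rot: [0.651, -0.651, -0.276, 0.276]
wrist_force: [-0.5, -0.3, 0.3]
opening: -0.002
```

```bash
python3 chk.py 17
python3 - <<'E'
from bench import ctrl
from h import *
im=ctrl.camera("side"); cv2.imwrite("pics/s17.png",cv2.resize(im[150:280,170:340,::-1],None,fx=4.5,fy=4.5,interpolation=cv2.INTER_CUBIC))
im=cv2.imread("pics/w17.png"); cv2.imwrite("pics/w17a.png",cv2.resize(im[20:260,180:400],None,fx=2.5,fy=2.5,interpolation=cv2.INTER_CUBIC))
E
```

```text
22.8 [ 0.5923 -0.0084  0.1807] open -0.002 F [-0.5 -0.3  0.3] r 0.026 ang 137.3 yaw-90 -44.0 tilt [-0.001  0.    -1.   ]
```

View pics/w17a.png

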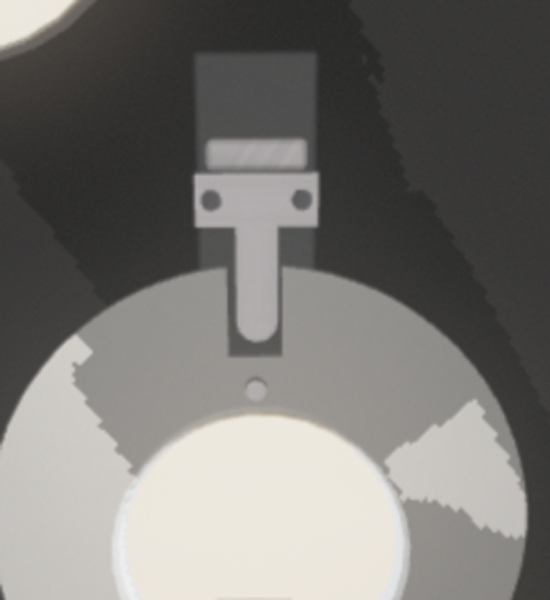

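View pics/s17.png

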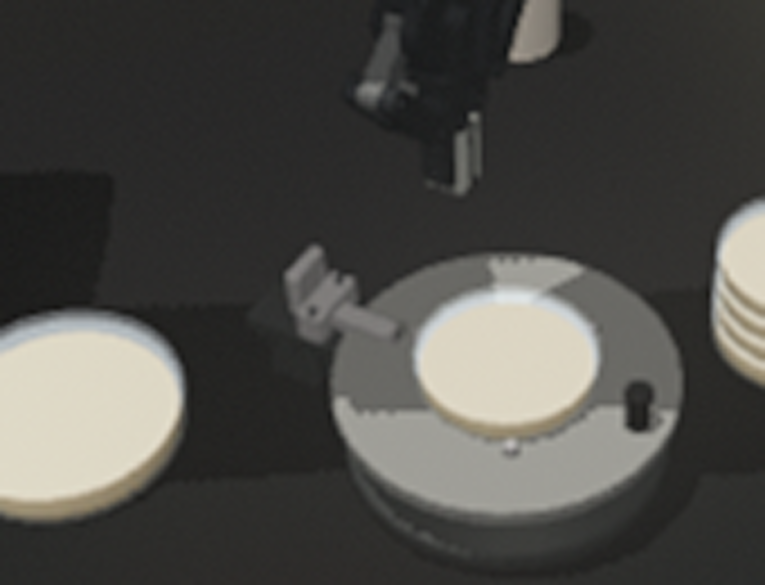

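The gap from nose to slot end is 14 of 88 px, about 4.1 mm against 4 mm expected at home. The tab is against the strap, the dish is between its pegs, and the arm is clear. Handing in.

```bash
python3 -c "
from bench import ctrl
print(ctrl.hand_in(), ctrl.get_obs()['time_s'])"
```

```text
the job is handed in; nothing more can be done
the job is handed in; nothing more can be done
```

The turntable is locked with the closed dish still on it, and I have handed the job in. It took about 23 s of the 64 s allowed; no verdict was reported.

- **Turning:** I caged the stud between the fingers and swept the grey turntable's disc about 162° counter-clockwise, away from the lock. The first check showed the slot 2.1° short of the bar line. I nudged the stud again, which left the slot about 0.7 mm off, inside the 2 mm play.
- **Locking:** I pushed the thumb tab in with the closed fingers until it stopped, at about 15 N along the push and 18 N in all. It stopped where the fully-home position was expected.
- **Last checks:** After backing off, the bar's nose lay about 4.1 mm from the slot's inner end; 4 mm means fully home. The tab stood at the strap, the dish was between its pegs, and the wrist force was near zero with the arm clear. The arm never came near the bottles or the stack of dishes. The stack looked unmoved, but I did not look at the bottles again at the end.
- **Disagreement:** The camera estimates of the disc's axis differed by about 2 mm. I therefore set the final alignment by comparing the slot with the bar in one picture.

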